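# Roll a sealing strip home on a brake cover bar

## Robot

A 6-joint arm with a two-finger parallel gripper is mounted at the origin on the work surface. World frame = base frame: x ahead of the robot, y to its left, z up, the work surface at z = 0. Lengths are in m, angles in rad, forces in N, time in s.
With the tool pointing down it reaches from about 0.325 to 0.9 m from the base axis. Payload 6.1 kg.
Tool frame: the origin (TCP) lies midway between the tips of the shut fingers; the grasp point (between the pads) lies 19 mm behind it; z points along the fingers, y is the line along which they close (so a half turn about z gives the same grasp; the last joint's range is limited). The gripper opens to 85 mm and grips with 20 to 120 N. Pads are 22 mm wide; open, the fingers measure 114 mm over their backs; the gripper's body (76 mm by 85 mm) begins 54 mm behind the grasp point. The pads swing forward as they close: fully open they stand 13 mm farther back than shut.
Start: joints at [1.169, 0.22, 1.526, -0, 1.395, -0.126], TCP at [0.17, 0.601, 0.231] pointing down, gripper open.
Joint ranges: [-2.98, 2.98], [-0.91, 2.08], [0.09, 2.57], [-1.24, 4.39], [0.2, 2.65], [-2.68, 2.68]. Speed limits (rad/s): [2.57, 2.57, 3.01, 3.14, 3.14, 3.14].

## Interface

Orientations are given as a unit quaternion [x, y, z, w].
In Python, from workcell import arm, viewer, job gives the robot as it stands. Calls block until the motion is done:
- arm.move_to(position, orientation): joint-space move of the TCP to a pose.
- arm.servo_line(position, rot=None, v=0.15): straight line of the TCP; rot=None keeps the orientation; v is the mean speed in m/s.
- arm.goto_joints(angles): joint-space move.
- arm.ungrasp() and arm.gripper_close(squeeze=None): open the fingers fully, or close them until they stop; squeeze is the grip in N (None keeps the last).
- arm.sleep(seconds).
- arm.ik(position, orientation): joint angles nearest the present ones, or None.
- arm.get_obs(): the state.
- viewer.grab_frame(name): name is "scene" or "top" or "wrist"; returns a dict with "pixels" (384x512x3 uint8, red, green, blue), "range_z" (384x512 float32, m along the optical axis (not along the pixel's ray), 0 where there is no reading), "fx", "fy", "cx", "cy" (pixels), "R" (3x3) and "t" (3): a world point X has camera coordinates R X + t. Camera axes: x right, y down, z forward; pixel columns grow to the right and rows downward; lengths in m; the calibration is good to about 2 mm. A picture is of the moment at which its call begins.
A pose or a line that the arm cannot do raises arm.Unreachable and nothing moves.
- job.hand_in(): hands the job in; it is judged then, once.
The state is a dict: "t": time; "qpos": joint angles; "qvel": joint speeds; "joint_torque": joint torques, N m; "position": TCP position; "eef_rot": TCP orientation; "contact_force": force on the tool from outside, world axes, zero at the start; "moment": the same for the moment, N m; "grip_width": finger opening in m; "gripper_force": force on a finger pad.
Only numpy, scipy, OpenCV 4.12 (cv2) and the standard library are available. Lean on these libraries where they do the work, as an engineer would, in place of code of your own. Each camera call takes 0.05 s, during which the arm holds its last target. There are 200 camera calls.

## Task

Take the sprung hand roller from its blue rest and roll it firmly along the orange sealing strip, starting at the end with the brass block and working to the other end, until all eight sections are seated fully home; the strip must only be pressed with the roller, and never with more than 20 N. Then set the roller back upright in its rest, put down rather than dropped, and leave the other things on the bench where they are.

Things in the scene. Friction and masses are not known exactly. Their poses are not given: they have to be found in the camera images.
- roller_handle (a point): centre of the upright square wooden handle (26 x 26 mm, 52 mm tall, small brass cap on top) of a sprung hand roller standing in its blue rest. Pinch it from above by its flats. Its steel flange, 60 (x) by 84 (y) by 6 mm, has its underside 32 mm below this point, with a 34 x 58 x 8 mm locating block beneath. z up, roller 0.44 kg give or take a fifth
- roller_wheel (a joint): angle turned by the roller's wheel on its axle (rad, 27 mm radius, turns freely without end, 0 at the start; sign shows the direction)
- roller_rest: blue metal rest fixed to the bench, 90 (x) by 104 (y) by 90 mm tall, origin on the bench at its centre, z up. The wheel hangs through a 43 (x) by 67 mm (y) opening in its top plate; the roller's block sits in it with 4 mm clearance and the flange lies on the plate, handle's centre 122 mm above this origin, axes along the rest's
- strip_frame: grey base plate 75 (x) by 220 (y) by 16 mm fixed to the bench, origin on the bench at its centre, z up. Above it on rubber packing lies a green bar along y, and along the bar's middle (x = 0) a strip of eight orange sections, each 20 mm long by 22 mm wide, from section0 at y = +70 mm (next to the low brass end block) every 20 mm to section7 at y = -70 mm
- section0 (a joint): how far strip section 0 (centred at y = +70 mm of strip_frame) has been pressed in: 0 = fully proud, 0.005 m = fully home on the bar
- section1 (a joint): how far strip section 1 (centred at y = +50 mm of strip_frame) has been pressed in: 0 = fully proud, 0.005 m = fully home on the bar
- section2 (a joint): how far strip section 2 (centred at y = +30 mm of strip_frame) has been pressed in: 0 = fully proud, 0.005 m = fully home on the bar
- section3 (a joint): how far strip section 3 (centred at y = +10 mm of strip_frame) has been pressed in: 0 = fully proud, 0.005 m = fully home on the bar
- section4 (a joint): how far strip section 4 (centred at y = -10 mm of strip_frame) has been pressed in: 0 = fully proud, 0.005 m = fully home on the bar
- section5 (a joint): how far strip section 5 (centred at y = -30 mm of strip_frame) has been pressed in: 0 = fully proud, 0.005 m = fully home on the bar
- section6 (a joint): how far strip section 6 (centred at y = -50 mm of strip_frame) has been pressed in: 0 = fully proud, 0.005 m = fully home on the bar
- section7 (a joint): how far strip section 7 (centred at y = -70 mm of strip_frame) has been pressed in: 0 = fully proud, 0.005 m = fully home on the bar
- insulator_a_mid (a point): white ribbed ceramic insulator, 48 mm diameter, 62 mm tall, bystander; point at half height
- insulator_b_mid (a point): second white ribbed ceramic insulator, the same size, bystander; point at half height
- eye_bolt_mid (a point): zinc-plated eye bolt lying flat, 110 mm long along x, eye 42 mm across, 14 mm high, bystander; point in its shank at half height
- brake_key_mid (a point): black cast iron brake key lying flat, T-shaped, 200 mm long along x, 18 mm high, bystander; point near its middle
- grease_tin_mid (a point): red tin, 70 mm diameter, 70 mm tall, bystander; point at half height
- roller_foot (a point): point of the roller 106 mm below the handle's centre: lowest point of its black rubber wheel (54 mm diameter, 26 mm wide, axle along x, so it rolls along y) while unloaded. The wheel's fork is sprung: 3 N to start, then 3.5 N per mm, 10 mm of travel; this point stays fixed to the handle and does not show the springing
- strip_first (a point): point on the bench straight below the centre of section0. Section tops stand nominally 61 mm above the bench when proud and 56 mm when home, but the packing raises or lowers the whole bar by up to 12 mm and lets it slope along its length by up to 4.6 degrees either way (6 mm at the ends). The readings do not show this: feel for it
- strip_last (a point): point on the bench straight below the centre of section7. A section needs about 6 N straight down to go in and stays where it is pressed (about 12 N of roller pressure suits); more than 20 N damages the strip
Not all that is in view belongs to the job. There is more than one size of the part that bears roller_handle; the job needs the larger. Of the things that look like the roller_rest, the smaller one is meant.

How it is judged:
By the outcome, as a careful person would: the job done as asked, in the order asked, and still so for the second after the job is handed in, with the robot touching nothing.
It also fails if it takes over 67 s, if anything falls off the work surface, if the arm or the gripper's body presses on something with over 40 N, if the wrist force passes 120 N, or if a joint passes its speed limit or range.

## Working session

There is one attempt and no reset: what is moved stays moved. The work goes in short steps, each a Python script; the robot and the scene stay as the last script left them, time stands still between calls to the robot, and variables do not carry over. Pictures are saved under pics/ and viewed, at most 10 in all, crops included, and the job is handed in when it is done.

```bash
mkdir -p pics; ls
python3 - <<'E'
from workcell import arm, viewer, job
import cv2,numpy as np
for n in("scene","top"):
    f=viewer.grab_frame(n); np.savez(n+".npz",**f)
    cv2.imwrite(f"pics/{n}0.png",f["pixels"][:,:,::-1])
    print(n,f["fx"],f["cx"],f["R"].tolist(),f["t"])
o=arm.get_obs();print({k:np.round(v,3).tolist() for k,v in o.items()})
E
```

```text
pics
scene 361.353731451112 251.4931383518992 [[0.5603174756304707, 0.82818721477836, 0.012258212788141628], [0.524437928169772, -0.34328031256759034, -0.779181292447717], [-0.6410999812822443, 0.44301756656046964, -0.6266787452265681]] [-0.2993697  -0.23055363  1.41714592]
top 359.45820311622856 252.34163625898597 [[-0.028549604798610902, -0.9995759580689986, 0.0057292334816133935], [-0.9976861598606065, 0.028140894181045806, -0.0618903586779698], [0.061702888817621045, -0.007482922232315999, -0.998066510502394]] [-0.00693702  0.57084342  1.24070156]
{'t': 0.1, 'qpos': [1.169, 0.221, 1.528, 0.0, 1.395, -0.126], 'qvel': [-0.002, -0.002, -0.002, 0.0, 0.001, -0.001], 'joint_torque': [0.001, -49.825, -39.055, -0.0, 0.006, 0.0], 'position': [0.17, 0.601, 0.23], 'eef_rot': [0.137, 0.991, -0.001, -0.0], 'contact_force': [-0.149, -0.195, 0.401], 'moment': [-0.023, 0.01, 0.038], 'gripper_force': 0.0, 'grip_width': 0.085}
```

View pics/scene0.png

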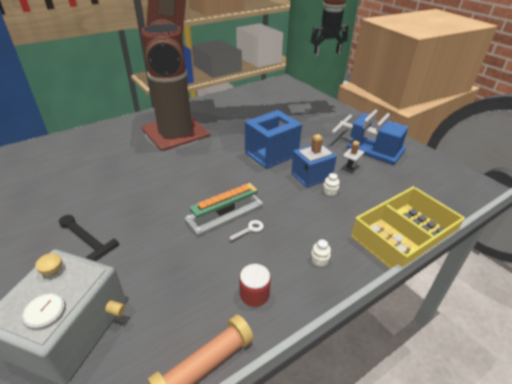

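View pics/top0.png

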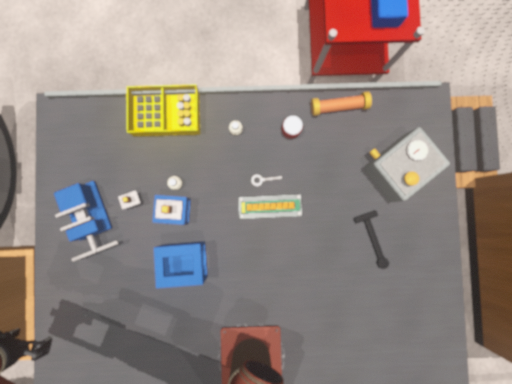

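```bash
cat > h.py <<'E'
import numpy as np,cv2
def load(n): return dict(np.load(n+".npz"))
def cast(f,u,v,z):
    d=f["R"].T@np.array([(u-f["cx"])/f["fx"],(v-f["cy"])/f["fy"],1]); c=-f["R"].T@f["t"]
    return c+d*(z-c[2])/d[2]
def cloud(f):
    v,u=np.mgrid[:384,:512]; z=f["range_z"]
    P=np.stack([(u-f["cx"])/f["fx"]*z,(v-f["cy"])/f["fy"]*z,z],-1)-f["t"]
    return P@f["R"]
E
python3 - <<'E'
from h import *
t=load("top");s=load("scene")
a=cv2.resize(t["pixels"][165:290,110:310],(800,500),interpolation=cv2.INTER_CUBIC)
b=cv2.resize(s["pixels"][105:245,180:380],(800,560),interpolation=cv2.INTER_CUBIC)
cv2.imwrite("pics/crop1.png",a[:,:,::-1]);cv2.imwrite("pics/crop2.png",b[:,:,::-1])
for n,f in(("top",t),("scene",s)):
    P=cloud(f); h=cv2.cvtColor(f["pixels"],cv2.COLOR_RGB2HSV)
    for nm,lo,hi in(("blue",(100,120,60),(125,255,255)),("orange",(8,150,120),(25,255,255)),("green",(45,60,60),(85,255,255))):
        m=cv2.inRange(h,lo,hi); k,l,st,c=cv2.connectedComponentsWithStats(m)
        for i in range(1,k):
            if st[i,4]<40: continue
            q=P[(l==i)&(f["range_z"]>0)]
            if len(q)==0: continue
            md=np.median(q,0)
            if not(0.2<md[0]<1 and abs(md[1])<.6): continue
            print(n,nm,st[i].tolist(),c[i].round(1),"med",md.round(3),"p2",np.percentile(q,2,0).round(3),"p98",np.percentile(q,98,0).round(3))
E
```

```text
top blue [67, 182, 44, 59, 832] [ 91.  217.5] med [0.479 0.52  0.03 ] p2 [0.429 0.482 0.015] p98 [0.61  0.573 0.108]
top blue [55, 184, 32, 27, 541] [ 70.1 196.5] med [0.563 0.57  0.104] p2 [0.527 0.525 0.098] p98 [0.6   0.614 0.109]
top blue [153, 196, 37, 28, 263] [177.2 210.7] med [0.502 0.212 0.088] p2 [0.467 0.199 0.004] p98 [0.557 0.299 0.094]
top blue [154, 243, 53, 45, 2077] [179.9 264.7] med [0.327 0.222 0.125] p2 [0.275 0.147 0.007] p98 [0.398 0.289 0.13 ]
top orange [129, 89, 5, 41, 147] [130.4 110. ] med [0.862 0.393 0.041] p2 [0.798 0.391 0.021] p98 [0.934 0.395 0.058]
top orange [363, 93, 7, 15, 83] [366.3  99.9] med [ 0.871 -0.425  0.055] p2 [ 0.853 -0.436  0.032] p98 [ 0.897 -0.419  0.062]
top orange [132, 130, 67, 6, 160] [164.4 133.4] med [0.78  0.283 0.024] p2 [0.779 0.164 0.003] p98 [0.782 0.387 0.042]
top orange [247, 203, 47, 7, 210] [270.9 205.9] med [ 0.515 -0.084  0.07 ] p2 [ 0.507 -0.154  0.064] p98 [ 0.523 -0.007  0.075]
top green [294, 200, 6, 10, 44] [296.6 204.6] med [ 0.516 -0.171  0.063] p2 [ 0.502 -0.178  0.059] p98 [ 0.532 -0.164  0.068]
scene blue [
[... 156 characters left out ...]
8] med [0.564 0.532 0.06 ] p2 [0.454 0.486 0.009] p98 [0.613 0.604 0.106]
scene orange [199, 186, 50, 22, 237] [222.7 196.8] med [ 0.522 -0.09   0.069] p2 [ 0.512 -0.158  0.065] p98 [ 0.53  -0.011  0.073]
scene orange [389, 190, 70, 37, 942] [425.8 207.3] med [0.841 0.394 0.039] p2 [0.785 0.318 0.011] p98 [0.92  0.397 0.062]
scene orange [369, 206, 61, 39, 734] [400.5 224.8] med [0.846 0.277 0.033] p2 [0.785 0.233 0.009] p98 [0.917 0.279 0.054]
scene orange [363, 224, 96, 41, 603] [395.3 247.8] med [0.901 0.16  0.046] p2 [0.829 0.157 0.015] p98 [0.941 0.355 0.061]
scene green [190, 191, 65, 26, 342] [219.  204.2] med [ 0.535 -0.11   0.059] p2 [ 0.505 -0.18   0.049] p98 [ 0.539 -0.002  0.064]
```

View pics/crop1.png

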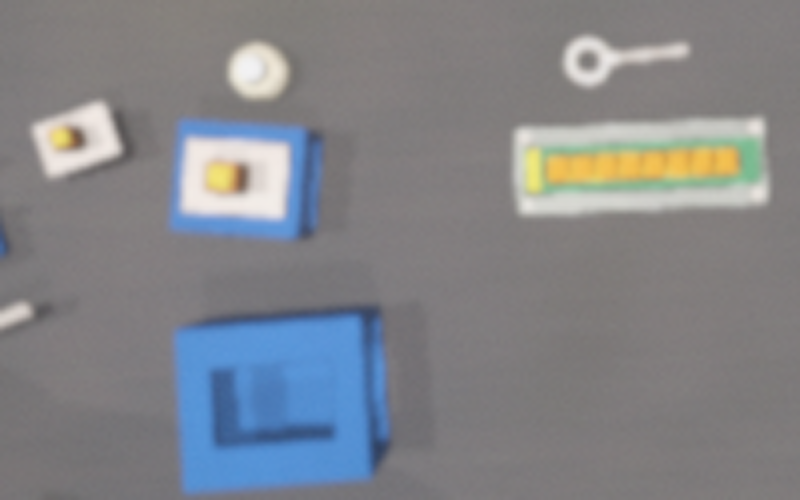

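View pics/crop2.png

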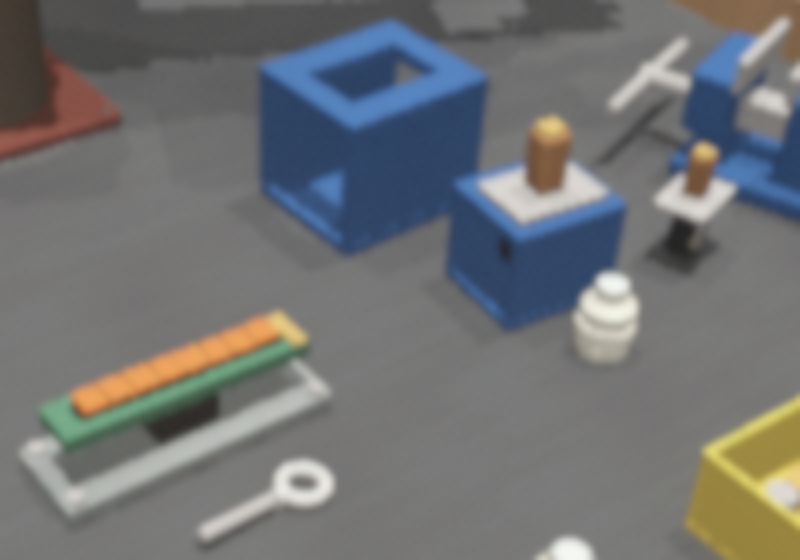

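```bash
cat >> h.py <<'E'
def rect(xy):
    c,s,a=cv2.minAreaRect((np.asarray(xy)*1000).astype(np.float32))
    if s[0]>s[1]: s=s[::-1]; a-=90      # long side second; a = direction of the short side (x axis)
    a=(a+90)%180-90
    return np.array(c)/1000,np.round(s,1),a
def maskrect(f,m,z):
    m=cv2.morphologyEx(m,cv2.MORPH_CLOSE,np.ones((9,9)))
    cs=max(cv2.findContours(m,cv2.RETR_EXTERNAL,cv2.CHAIN_APPROX_NONE)[0],key=cv2.contourArea)[:,0]
    return rect([cast(f,u,v,z)[:2] for u,v in cs])
def win(f,x0,x1,y0,y1):
    P=cloud(f); return P,(P[...,0]>x0)&(P[...,0]<x1)&(P[...,1]>y0)&(P[...,1]<y1)&(f["range_z"]>0)
E
cat > meas.py <<'E'
from h import *
def meas(f,n):
    for nm,w,zl,zh,zp in(("resttop",(.42,.6,.17,.36),.075,.108,.09),("handle",(.42,.6,.17,.36),.125,.165,.15),("strip",(.44,.6,-.22,.05),.045,.09,.066),("frame",(.44,.6,-.25,.08),.008,.09,.016)):
        P,m=win(f,*w); m&=(P[...,2]>zl)&(P[...,2]<zh)
        if m.sum()<20: continue
        c,s,a=rect(P[m][:,:2]); print(n,nm,m.sum(),c.round(4),s,round(a,2),"z",np.percentile(P[m][:,2],[10,50,90]).round(4))
    h=cv2.cvtColor(f["pixels"],cv2.COLOR_RGB2HSV)
    P,w=win(f,.4,.63,.15,.38)
    m=cv2.inRange(h,(100,120,60),(125,255,255))*((w&(P[...,2]>.08))|False)
    if m.any(): print(n,"rest mask",maskrect(f,m,.09))
    P,w=win(f,.44,.6,-.25,.08)
    for nm,lo,hi,z in(("orange",(8,150,120),(22,255,255),.066),("green",(40,60,60),(85,255,255),.061)):
        m=cv2.inRange(h,lo,hi)*w
        if m.any():
            print(n,nm,maskrect(f,m,z)); q=P[m>0]
            if nm=="orange":
                A=np.c_[q[:,1]-q[:,1].mean(),np.ones(len(q))]; print("  slope z vs y",np.linalg.lstsq(A,q[:,2],rcond=None)[0],q.mean(0).round(4))
E
python3 - <<'E'
from meas import *
meas(load("top"),"top");meas(load("scene"),"scene")
from workcell import arm,viewer
R=arm.get_obs()
from scipy.spatial.transform import Rotation as Ro
f=viewer.grab_frame("wrist");C=-f["R"].T@f["t"]
T=Ro.from_quat(R["eef_rot"])
print("cam in tool",T.inv().apply(C-R["position"]),T.inv().apply(f["R"][2]),f["fx"])
E
```

```text
top resttop 794 [0.5134 0.2526] [ 89.9 105.6] -5.61 z [0.0874 0.0921 0.0974]
top handle 78 [0.5148 0.2532] [22.3 26.5] -1.06 z [0.1414 0.1481 0.1529]
top strip 698 [ 0.5158 -0.0818] [ 39.9 199.4] 1.09 z [0.0575 0.0636 0.0718]
top frame 1354 [ 0.5347 -0.0997] [123.2 248.9] -1.64 z [0.0135 0.0555 0.0703]
top rest mask (array([0.51240289, 0.25025168]), array([ 85.8, 103. ]), -6.177818298339844)
top orange (array([ 0.51491296, -0.08063043]), array([ 15.6, 155.1]), 1.5432839393615723)
  slope z vs y [-0.02936676  0.06989138] [ 0.5148 -0.084   0.0699]
top green (array([ 0.51476025, -0.08792577]), array([ 31.1, 181.3]), 1.725980281829834)
scene resttop 589 [0.5142 0.2521] [ 95.3 107.8] -5.42 z [0.0817 0.0904 0.0965]
scene handle 103 [0.5179 0.2529] [24.3 28.1] -6.87 z [0.1286 0.1417 0.151 ]
scene strip 887 [ 0.5184 -0.0814] [ 42.6 200.2] 0.15 z [0.0523 0.0613 0.0706]
scene frame 1996 [ 0.5434 -0.0839] [106.7 225.7] -4.28 z [0.0137 0.0199 0.0685]
scene rest mask (array([0.37628745, 0.20970493]), array([ 52.9, 146.6]), 13.302184104919434)
scene orange (array([ 0.51849786, -0.08282172]), array([ 19.5, 153.8]), -0.8578262329101562)
  slope z vs y [-0.0296736  0.0691114] [ 0.5215 -0.0878  0.0691]
scene green (array([ 0.52721246, -0.0905254 ]), array([ 46.1, 185.8]), -3.1007232666015625)
cam in tool [ 7.06274816e-02 -6.19019444e-05 -1.42326829e-01] [-2.81781881e-01  5.14491420e-04  9.59478351e-01] 264.3562486007678
```

```bash
cat >> h.py <<'E'
from scipy.spatial.transform import Rotation as Ro
def quat(deg): return (Ro.from_euler('z',deg,degrees=True)*Ro.from_quat([0,1,0,0])).as_quat()
E
python3 - <<'E'
from meas import *
from workcell import arm,viewer
arm.move_to([.514,-.083,.28],quat(1.3)); arm.sleep(.2)
f=viewer.grab_frame("wrist");np.savez("w1.npz",**f);meas(f,"w1")
cv2.imwrite("pics/w1.png",f["pixels"][:,:,::-1])
arm.move_to([.513,.2525,.30],quat(-5.6)); arm.sleep(.2)
g=viewer.grab_frame("wrist");np.savez("w2.npz",**g);meas(g,"w2")
cv2.imwrite("pics/w12.png",np.hstack([cv2.resize(x["pixels"],(400,300)) for x in(f,g)])[:,:,::-1])
print(arm.get_obs()["t"],arm.get_obs()["contact_force"])
E
```

```text
w1 resttop 2657 [0.512  0.2306] [60.7 90.2] 84.8 z [0.0851 0.0904 0.0963]
w1 strip 4259 [ 0.5169 -0.0801] [ 40.6 199.7] 1.11 z [0.0582 0.0627 0.0712]
w1 frame 6900 [ 0.5401 -0.081 ] [121.9 220. ] 1.09 z [0.0153 0.0591 0.0706]
w1 rest mask (array([0.51117004, 0.22714066]), array([67.7, 90. ]), 84.2471694946289)
w1 orange (array([ 0.51603308, -0.07297922]), array([ 28.8, 175.3]), 3.8339059352874756)
  slope z vs y [-0.1076915   0.07286116] [ 0.5157 -0.0766  0.0729]
w1 green (array([ 0.51486597, -0.08080311]), array([ 39.4, 198.3]), 1.3924130201339722)
w2 resttop 4536 [0.5147 0.2538] [ 90.4 104.3] -5.62 z [0.0892 0.0912 0.0965]
w2 handle 550 [0.5152 0.255 ] [25.5 25.8] -4.42 z [0.14   0.148  0.1523]
w2 strip 2999 [ 0.5167 -0.0634] [ 40.2 168.4] 1.1 z [0.0573 0.0615 0.0707]
w2 frame 5780 [ 0.5402 -0.0802] [121.4 220.9] 0.98 z [0.015  0.0523 0.0696]
w2 rest mask (array([0.51474091, 0.25375424]), array([ 89.4, 103.7]), -5.657264709472656)
w2 orange (array([ 0.51653619, -0.0687431 ]), array([ 23.2, 142.1]), 1.1587339639663696)
  slope z vs y [-0.03964812  0.06889895] [ 0.5158 -0.0639  0.0689]
w2 green (array([ 0.51489569, -0.06130506]), array([ 40.5, 174.2]), 1.6177555322647095)
4.625 [-0.5056582  -0.09466758  0.43925925]
```

View pics/w12.png

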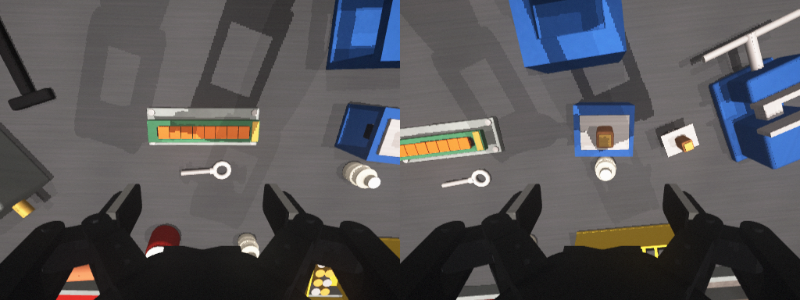

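Run:
```python
from h import *
from workcell import arm,viewer
q=quat(-5.6)
arm.servo_line([.5149,.254,.20],rot=q,v=.15)
arm.servo_line([.5149,.254,.103],v=.1)
arm.gripper_close(squeeze=100); arm.sleep(.2)
o=arm.get_obs();print(o["t"],o["position"],o["grip_width"],o["gripper_force"],o["contact_force"])
np.save("grasp.npy",o["position"])
arm.servo_line([.5149,.254,.115],v=.06);print(arm.get_obs()["contact_force"])
arm.servo_line([.5149,.254,.235],v=.15);arm.sleep(.2)
o=arm.get_obs();print(o["t"],o["position"],o["grip_width"],o["contact_force"])
f=viewer.grab_frame("scene");cv2.imwrite("pics/held.png",cv2.resize(f["pixels"][60:260,150:420],(800,592))[:,:,::-1])
```

```text
7.3333 [0.51530403 0.25418459 0.10351296] 0.024734717493714052 98.84142279624939 [1.2367281  0.54345144 4.68453619]
[ 0.01804633  0.27641968 -4.9753426 ]
8.8333 [0.51425351 0.25376982 0.23358642] 0.02487486041335987 [-0.5244363   0.03740161 -3.73685683]
```

View pics/held.png

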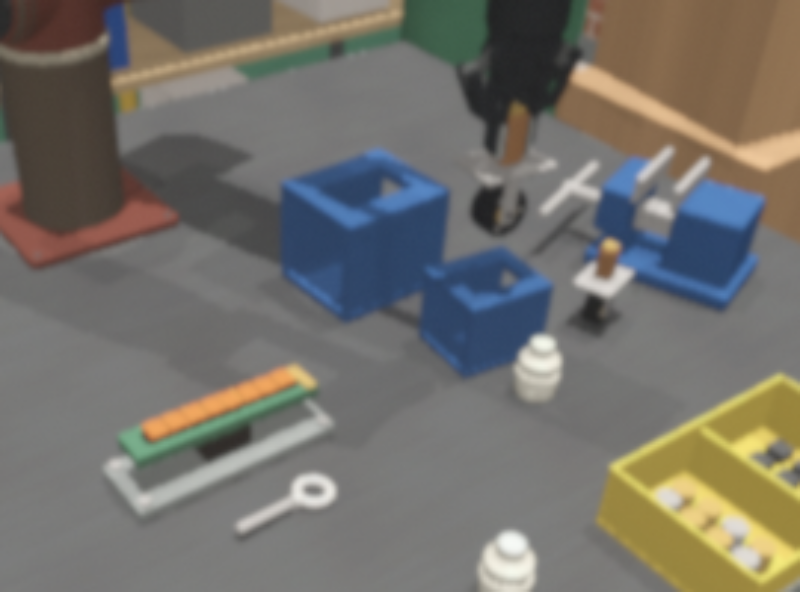

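```bash
cat >> h.py <<'E'
C=np.array([.516,-.0805]);YAW=1.1
def pt(s,z):
    a=np.radians(YAW); return [C[0]-s*np.sin(a),C[1]+s*np.cos(a),z]
E
python3 - <<'E'
from h import *
from workcell import arm,viewer
arm.move_to(pt(.071,.235),quat(YAW))
arm.servo_line(pt(.071,.172),v=.12);arm.sleep(.3)
B=[]
for i in range(10): B.append(arm.get_obs()["contact_force"]); arm.sleep(.02)
B=np.array(B);b=B.mean(0);print("base",b,B.std(0),arm.get_obs()["position"],arm.get_obs()["t"]);np.save("base.npy",b)
z=.166;arm.servo_line(pt(.071,z),v=.05)
while z>.138:
    z-=.001; arm.servo_line(pt(.071,z),v=.02); arm.sleep(.03)
    o=arm.get_obs();F=o["contact_force"]-b
    print(round(z,4),o["position"].round(4) if hasattr(o["position"],'round') else o["position"],F.round(2),round(o["t"],2))
    if F[2]>11: break
E
```

```text
base [-0.04021547  0.29505001 -4.62652741] [0.35715462 0.25202603 0.52693522] [ 0.51475123 -0.0095684   0.17226275] 11.05
0.165 [ 0.5147 -0.0095  0.165 ] [-0.15 -0.16 -0.19] 11.6
0.164 [ 0.5146 -0.0095  0.164 ] [-0.17 -1.24 -0.07] 11.88
0.163 [ 0.5146 -0.0095  0.1629] [-0.33  0.1  -0.02] 12.17
0.162 [ 0.5146 -0.0095  0.1619] [-0.06 -0.64  0.51] 12.45
0.161 [ 0.5146 -0.0095  0.1609] [ 0.4   0.29 -0.1 ] 12.73
0.16 [ 0.5146 -0.0095  0.16  ] [-0.04 -0.17 -0.97] 13.02
0.159 [ 0.5146 -0.0095  0.1589] [-0.38 -0.77  0.15] 13.3
0.158 [ 0.5146 -0.0095  0.1579] [-0.3  -0.37 -0.02] 13.58
0.157 [ 0.5146 -0.0095  0.1569] [ 1.37 -1.33  0.12] 13.87
0.156 [ 0.5146 -0.0095  0.1559] [ 0.96 -0.54  0.16] 14.15
0.155 [ 0.5149 -0.0096  0.1555] [-0.1   1.37  4.01] 14.43
0.154 [ 0.5149 -0.0096  0.1543] [-0.07 -0.4   5.73] 14.72
0.153 [ 0.5148 -0.0095  0.1531] [-0.34 -0.56  5.47] 15.0
0.152 [ 0.5148 -0.0095  0.1521] [0.   0.07 6.5 ] 15.28
0.151 [ 0.5149 -0.0094  0.1513] [0.03 1.1  8.86] 15.57
0.15 [ 0.515  -0.0093  0.1504] [-0.73  2.54 10.14] 15.85
0.149 [ 0.5149 -0.0093  0.1495] [-1.31  1.42 10.92] 16.13
0.148 [ 0.515  -0.0093  0.1485] [-0.69  2.25  9.89] 16.42
0.147 [ 0.5151 -0.0092  0.1478] [-2.17  2.6  12.38] 16.7
```

```bash
cat > roll.py <<'E'
from h import *
from workcell import arm,viewer
def roll(s,end,z,step=.0025,target=12.5,ff=.03,limit=16.5):
    b=np.load("base.npy");log=[];i=0;sg=np.sign(end-s)
    while abs(end-s)>1e-6:
        d=sg*min(step,abs(end-s)); s+=d; z+=-d*ff
        arm.servo_line(pt(s,z),v=.02)
        F=[]
        for _ in range(3): F.append(arm.get_obs()["contact_force"]-b); arm.sleep(.01)
        o=arm.get_obs();F=np.mean(F,0)
        z+=np.clip(.5*(F[2]-target)/3500,-.0006,.001)
        log.append([s,z,o["position"][2],*F]); i+=1
        if i%4==0 or F[2]>limit: print(np.round([s*1000,z*1000,o["position"][2]*1000,*F],1),round(o["t"],1))
        if F[2]>limit: z+=.001; arm.servo_line(pt(s,z),v=.02); print("over",F)
        if F[2]>19 or abs(F[1])>12: break
    L=np.array(log);print("Fz min/max",L[:,5].min(),L[:,5].max(),"end s,z",s,z); return s,z
E
python3 -c "
from roll import *
roll(.071,.030,.147)"
```

```text
[ 61.  147.1 148.1  -1.7  -0.7  12. ] 17.9
[ 51.  147.6 148.4  -1.1   3.   13.1] 19.1
[ 41.  148.  148.9  -1.2   0.   12.6] 20.3
[ 31.  148.3 149.2  -1.6   2.7  12.7] 21.5
Fz min/max 11.968317494720388 13.11440188385712 end s,z 0.03 0.1482469418673876
```

Force is steady; continue to the far end.

```bash
python3 -c "
from roll import *
s,z=roll(.030,-.074,.14825)
arm.servo_line(pt(s,z+.03),v=.08)
arm.servo_line(pt(s,.245),v=.15)
f=viewer.grab_frame('top');np.savez('top2.npz',**f);g=viewer.grab_frame('scene')
cv2.imwrite('pics/after.png',np.vstack([cv2.resize(f['pixels'][190:222,230:310],(750,300)),cv2.resize(g['pixels'][175:239,175:335],(750,300))])[:,:,::-1])
print(arm.get_obs()['t'],arm.get_obs()['contact_force'])
h=cv2.cvtColor(f['pixels'],cv2.COLOR_RGB2HSV)
for n,f in(('before',load('top')),('after',load('top2'))):
    P,w=win(f,.505,.526,-.153,-.008);y=P[...,1]
    print(n,[round(float(np.median(P[w&(abs(y-pt(s,0)[1])<.008)][:,2])),4) for s in np.arange(.07,-.08,-.02)])
"
```

```text
[ 2.000e+01  1.486e+02  1.497e+02 -9.000e-01  1.000e-01  1.200e+01] 23.0
[ 10.  149.1 150.   -0.7   2.2  12.6] 24.2
[  0.  149.3 150.3  -1.1  -0.3  12.5] 25.4
[-10.  149.5 150.5  -0.9   1.9  12.4] 26.6
[-20.  149.7 150.8  -1.   -0.3  12.6] 27.8
[-30.  150.  151.   -0.6   2.   12.7] 29.0
[-40.  150.2 151.2  -0.6  -0.3  12.8] 30.2
[-50.  150.3 151.4  -0.3   1.9  12.7] 31.4
[-60.  150.6 151.7  -0.7  -0.8  12. ] 32.6
[-70.  150.5 151.7   0.2  -0.   12. ] 33.8
Fz min/max 11.310650562150514 13.249064069781886 end s,z -0.074 0.15056686573155673
35.5583 [-1.00339227e+00 -5.75150722e-04 -4.73314269e+00]
before [0.0687, 0.0671, 0.0699, 0.0699, 0.0695, 0.0704, 0.0716, 0.0709]
after [0.0623, 0.0636, 0.0638, 0.065, 0.6006, 0.6138, 0.6182, 0.6196]
```

View pics/after.png

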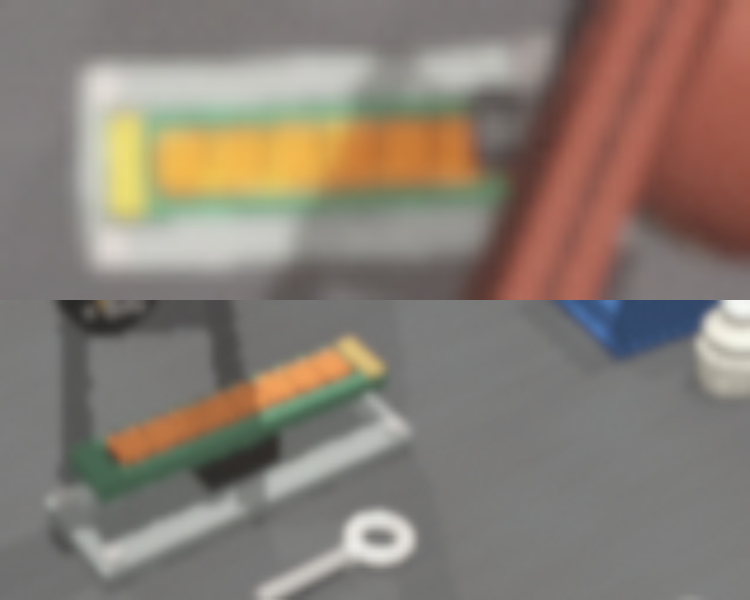

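```bash
python3 -c "
from roll import *
arm.move_to([.515,.254,.245],quat(-5.6));arm.sleep(.2)
f=viewer.grab_frame('top');g=viewer.grab_frame('scene')
P,w=win(f,.505,.526,-.155,-.005);y=P[...,1]
print([round(float(np.median(P[w&(abs(y-pt(s,0)[1])<.008)][:,2])),4) for s in np.arange(.07,-.08,-.02)])
b=arm.get_obs()['contact_force']
z=.114
arm.servo_line([.515,.254,.125],v=.12);print(arm.get_obs()['contact_force']-b,arm.get_obs()['position'])
arm.servo_line([.515,.254,z],v=.05)
while z>.1:
    z-=.001;arm.servo_line([.515,.254,z],v=.02);arm.sleep(.05)
    o=arm.get_obs();F=o['contact_force']-b;print(round(z,4),np.round(o['position'],4),F.round(1),round(o['t'],1))
    if F[2]>4: break
cv2.imwrite('pics/above.png',cv2.resize(g['pixels'][60:260,150:420],(800,592))[:,:,::-1])
h=viewer.grab_frame('scene');cv2.imwrite('pics/placed.png',cv2.resize(h['pixels'][90:210,250:410],(800,600))[:,:,::-1])
"
```

```text
[0.0629, 0.0633, 0.0645, 0.0655, 0.0653, 0.0655, 0.0664, 0.0669]
[ 0.94724679  0.38139129 -0.86263435] [0.51582954 0.2542779  0.1261153 ]
0.113 [0.5151 0.254  0.1131] [-0.5  1.  -0.4] 39.2
0.112 [0.5149 0.254  0.1119] [-0.3  0.3  0.3] 39.5
0.111 [0.515  0.254  0.1109] [-0.1  0.2 -0.1] 39.8
0.11 [0.515  0.254  0.1099] [0.6 1.1 1.6] 40.1
0.109 [0.5149 0.254  0.1089] [-0.   0.6  1. ] 40.4
0.108 [0.5149 0.254  0.1079] [-0.1  0.8 -0.2] 40.7
0.107 [0.515  0.254  0.1069] [0.8 1.  0.4] 41.0
0.106 [0.515 0.254 0.106] [0.1 0.4 0.3] 41.3
0.105 [0.5149 0.254  0.1049] [0.9 0.5 0.3] 41.6
0.104 [0.515 0.254 0.104] [0.1 0.1 0.5] 41.9
0.103 [0.5153 0.2541 0.1036] [-0.5 -0.2  4.7] 42.2
```

View pics/placed.png

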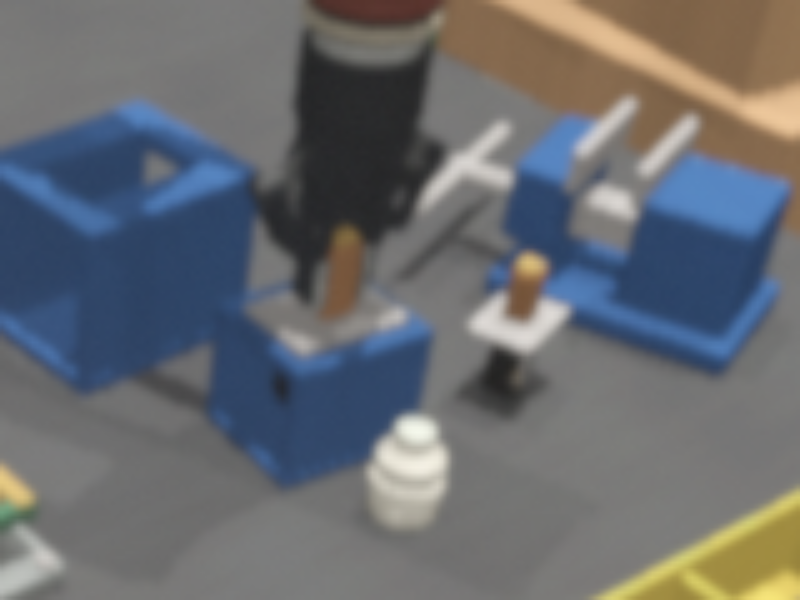

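```bash
python3 -c "
from meas import *
from workcell import arm,viewer,job
arm.ungrasp();arm.sleep(.3)
arm.servo_line([.515,.254,.30],v=.12);arm.sleep(.2)
f=viewer.grab_frame('wrist');meas(f,'end')
print(arm.get_obs()['t'],arm.get_obs()['contact_force'],arm.get_obs()['grip_width'])
cv2.imwrite('pics/end.png',f['pixels'][:,:,::-1])
"
```

```text
end resttop 4487 [0.5145 0.2538] [ 89.8 104.1] -5.61 z [0.0893 0.0935 0.0966]
end handle 524 [0.5149 0.2542] [24.8 25.6] -4.84 z [0.1424 0.1484 0.1524]
end strip 2939 [ 0.5166 -0.0613] [ 40.5 164.8] 1.2 z [0.0573 0.0614 0.0659]
end frame 5712 [ 0.5402 -0.0792] [121.3 218.4] 1.09 z [0.015  0.0509 0.065 ]
end rest mask (array([0.51423267, 0.25386945]), array([ 89.1, 103.8]), -5.549720764160156)
end orange (array([ 0.51216364, -0.05598219]), array([ 33.8, 158.2]), -0.7135238647460938)
  slope z vs y [-0.03317434  0.06447243] [ 0.5158 -0.0634  0.0645]
end green (array([ 0.51508215, -0.0580369 ]), array([ 40.4, 172.2]), 1.715428113937378)
45.1917 [-0.19994004  0.28030858 -0.21957136] 0.08523442405920481
```

View pics/end.png

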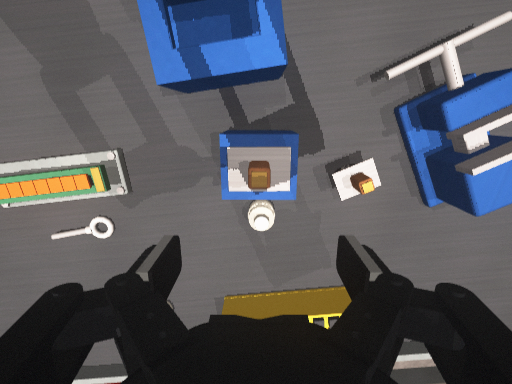

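The roller sits upright in its rest at (259,172), the gripper is clear, and the bystanders have not moved.

```bash
python3 -c "
from workcell import job
print(job.hand_in())"
```

```text
the job is handed in; nothing more can be done
None
```

The job is handed in at about 45 s on the robot's clock: all eight sections read as fully home after rolling at about 12.5 N (highest logged reading 13.2 N), and the roller was set down upright in its rest with nothing else seen to have moved.

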